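# Spring-return check of a tilt mount on the instrument desk

### The job

Test the spring of the mirror mount that has the red corner cap: with your fingertips press the red cap down until that mount's pointer stands over the green band on its scale, keep it there for about a second, then let go so that the plate springs back up. Do not push the pointer past the green band, keep off both mirrors, and leave the other mount, the brass lens cell and the screwdriver undisturbed.

Things in the scene. Friction and masses are not known exactly. Their poses are not given: they have to be found in the camera images.
- mount_a: the mount to be tested: tilt mount screwed to the desk, dark base 140 x 140 x 12 mm, origin under its centre. Its plate, 120 x 116 x 8 mm, top 64 mm above the desk, is hinged at its far (+x) edge: axis along y at x = +50, z = 60 mm. Red press cap on the plate's corner at x = -45, y = -42. Pointer mast at x = +50, y = +50; arc scale at y = 63 to 102; tallest point z = 202.
- tilt_a (a joint): tilt of that plate, rad: 0 up at rest, grows as the cap is pressed down, stop at 0.32. Sprung back up: pressing at the cap takes about 3 N to start plus 30 N per rad (10 N at 0.22). The cap is 95 mm from the hinge and the pointer 137 mm: 0.1 rad lowers the cap by 9.5 mm and moves the pointer 13.7 mm towards the mount's -x.
- mirror_a (a point): centre of the face of the round mirror 60 mm across, 7 mm thick, lying on the middle of that plate
- pointer_a (a point): the pointer: middle of the level black pin, 5 mm thick with an orange ball end, that sticks out of the mast's top along the mount's y and passes 5 mm above the scale, 2 mm above the band; it swings with the plate
- mark_a (a point): middle of the top of the green band, 14 mm wide along the white arc scale and 32 mm long. Its x axis runs along the scale against the pointer's travel: the pointer comes from +x, is over the middle at x = 0 and off the band beyond x = -7 mm; z points away from the hinge. The band sits elsewhere on the scale (0.10 to 0.22 rad of tilt) at each start, then stays.
- captop_a (a point): middle of the flat top of the red press cap, a cylinder 28 mm across and 16 mm high on the plate's corner; 80 mm above the desk at rest; it sinks with the plate
- mount_b: the other mount, of the same build, to be left alone: tilt mount screwed to the desk, dark base 140 x 140 x 12 mm, origin under its centre. Its plate, 120 x 116 x 8 mm, top 64 mm above the desk, is hinged at its far (+x) edge: axis along y at x = +50, z = 60 mm. Blue press cap on the plate's corner at x = -45, y = -42. Pointer mast at x = +50, y = +50; arc scale at y = 63 to 102; tallest point z = 202.
- tilt_b (a joint): tilt of that plate, rad: 0 up at rest, grows as the cap is pressed down, stop at 0.32. Sprung back up: pressing at the cap takes about 3 N to start plus 30 N per rad (10 N at 0.22). The cap is 95 mm from the hinge and the pointer 137 mm: 0.1 rad lowers the cap by 9.5 mm and moves the pointer 13.7 mm towards the mount's -x.
- mirror_b (a point): centre of the face of the square violet mirror 50 mm wide, 7 mm thick, lying on the middle of that plate
- pointer_b (a point): the pointer: middle of the level black pin, 5 mm thick with an orange ball end, that sticks out of the mast's top along the mount's y and passes 5 mm above the scale, 2 mm above the band; it swings with the plate
- mark_b (a point): middle of the top of the green band, 14 mm wide along the white arc scale and 32 mm long. Its x axis runs along the scale against the pointer's travel: the pointer comes from +x, is over the middle at x = 0 and off the band beyond x = -7 mm; z points away from the hinge. The band sits elsewhere on the scale (0.10 to 0.22 rad of tilt) at each start, then stays.
- cell: loose brass lens cell, a cylinder 36 mm across and 25 mm high standing on the desk, origin under its centre
- driver: loose screwdriver 150 mm long with an orange handle, lying on the desk along its own x, handle to -x, at most 35 mm high
Mind the look-alikes: they are no part of the job. Of the things that look like the cell, the smaller one is meant.

How it is judged:
On the way:
1. fingertips press the red cap with the pointer over the green band (within 7 mm of its middle) for 0.7 s (x of pointer_a in the frame of mark_a between -0.007 and 0.007 m and contact force between the fingers and cap_a above 1 N), for 0.7 s.
At the end, for the whole second after the job is handed in: The red-capped plate is back up (tilt under 0.02 rad), the other plate is up too, and the lens cell and screwdriver lie still within 10 mm of where they started (value of joint each of tilt_a, tilt_b below 0.02 rad and distance of each of cell, driver from where it was at the start of the episode below 0.01 m and linear speed of each of cell, driver below 0.02 m/s); the robot touches nothing.
It fails at once if the pointer is pushed clear past the green band (9.5 mm beyond its middle) (x of pointer_a in the frame of mark_a below -0.0095 m).
It fails at once if a mirror is touched (over 0.5 N) (contact force between any of the fingers, the arm and mirror_a_rim above 0.5 N or contact force between any of the fingers, the arm and mirror_b_rim above 0.5 N).
It fails at once if the other mount's plate is pressed (over 0.03 rad) (value of joint tilt_b above 0.03 rad).
It fails at once if the lens cell or screwdriver is moved or lifted by more than 10 mm (distance of any of cell, driver from where it was at the start of the episode above 0.01 m).
It also fails if it takes over 38 s, if anything falls off the work surface, if the arm or the gripper's body presses on something with over 40 N, if the wrist force passes 120 N, or if a joint passes its speed limit or range.

### The arm

A 6-joint arm with a two-finger parallel gripper is mounted at the origin on the work surface. World frame = base frame: x ahead of the robot, y to its left, z up, the work surface at z = 0. Lengths are in m, angles in rad, forces in N, time in s.
With the tool pointing down it reaches from about 0.15 to 0.775 m from the base axis. Payload 6.1 kg.
Tool frame: the origin (TCP) lies midway between the tips of the shut fingers; the grasp point (between the pads) lies 19 mm behind it (manip.grip_depth is the distance from the TCP to the grasp point, in m); z points along the fingers, y is the direction in which the jaws open and shut (so a half turn about z gives the same grasp; the last joint's range is limited). The gripper opens to 85 mm and grips with 20 to 120 N. Pads are 22 mm wide; open, the fingers measure 114 mm over their backs; the gripper's body (76 mm by 85 mm) begins 54 mm behind the grasp point. The pads swing forward as they close: fully open they stand 13 mm farther back than shut.
Start: joints at [1.149, 0.126, -0.04, 1.405, 0, 1.571], TCP at [0.215, 0.479, 0.206] pointing down, gripper open.
Joint ranges: [-2.72, 2.72], [-0.95, 1.95], [-1.27, 1.35], [-1.78, 2.02], [-1.46, 1.47], [-3.14, 3.14]. Speed limits (rad/s): [2.39, 2.39, 3.01, 3.14, 3.14, 3.14].

### API

Orientations are given as a 3x3 rotation matrix whose columns are the frame's x, y, z axes.
In Python, from bench import sensors, imaging, workorder, manip gives the robot as it stands.
- The arm moves only by the tool move_arm, never from a script. Its argument "motion" is a list of rows, each a list of 6 numbers: the shift along the world's x, y, z in m, then the turn, a rotation vector about the world's x, y, z in degrees. A call has 1 to 10 rows; each row shifts and turns the pose as measured when the row begins; what a row does not reach is not made up. A row lasts 1/10 s, in which the tool goes at most 50 mm and 8.59 degrees, less where a joint would pass 70% of its speed; a pose out of reach is approached as far as the arm can. A call is refused whole if a number of a shift passes 0.05 or a number of a turn 8.59, either way. A call with a gripper value outside its range is refused whole. "claw" is the finger opening in m, from 0 to 0.0854, set as the call begins (left out, the last holds). The fingers move at their own pace and stop on an object; the grip force is fixed at half the most. Time passes only in rows, so rows that do not move let the fingers close. It gives the time, the measured TCP pose, the force and the opening at its end, in the units of the state.
- sensors.observe(): the state, without advancing time (a new reading comes with each control period).
- imaging.grab_frame(name): name is "scene" or "top" or "wrist"; returns (picture, depth): 400x640x3 uint8, blue, green, red; 400x640 float32, m along the optical axis (not along the pixel's ray), 0 where there is no reading.
- imaging.calibration(name): a dict with "K" (3x3 intrinsics, pixels), "dist_coeffs" ([k1, k2, p1, p2, k3] as OpenCV has them; the pictures are not rectified), "R" (3x3) and "t" (3): a world point X has camera coordinates R X + t. Camera axes: x right, y down, z forward; pixel columns grow to the right and rows downward; lengths in m; the calibration is good to about 2 mm. A picture is of the moment at which its call begins: read the wrist's pose just before it. calibration takes no time and is no camera call; for the wrist camera it gives the pose at the moment of the call.
- workorder.job_done(): hands the job in, once; it reports no verdict.
The state is a dict: "clock": time; "joint_pos": joint angles; "qd": joint speeds; "joint_torque": joint torques, N m; "ee_pos": TCP position; "eef_rot": TCP orientation; "contact_force": force on the tool from outside, world axes, zero at the start; "moment": the same for the moment, N m; "opening": opening from 0.0 (shut) to 1.0 (fully open).
Only numpy, scipy, OpenCV 4.12 (cv2) and the standard library are available. Lean on these libraries where they do the work, as an engineer would, in place of code of your own. Each camera call takes 0.05 s, during which the arm holds its last target. There are 200 camera calls.

## Working session

There is one attempt and no reset: what is moved stays moved. The work goes in short steps, Python scripts to look and compute and a tool call to move; the robot and the scene stay as the last step left them, time stands still between calls to the robot, and variables do not carry over. Pictures are saved under pics/ and viewed, about 8 in all and at most 12, crops included, and the job is handed in when it is done.

Besides the shell and the picture viewer there is one more tool, called after "Call:" as name(argument=value, ...), one argument or row to a line, values as JSON. move_arm: Moves the arm, as the interface text tells. Its arguments: {"type":"object","properties":{"motion":{"type":"array","items":{"type":"array","items":{"type":"number"}}},"claw":{"type":"number"}},"required":["motion"]}

```bash
mkdir -p pics
cat > h.py <<'E'
import numpy as np, cv2
from bench import sensors, imaging, workorder, manip
def grab(n,f):
    c=imaging.calibration(n); p,d=imaging.grab_frame(n)
    cv2.imwrite(f'pics/{f}.png',p); np.savez(f'pics/{f}.npz',p=p,d=d,**{k:np.array(v) for k,v in c.items()}); return p,d,c
def load(f): return np.load(f'pics/{f}.npz')
def ray(c,u,v):
    x,y=cv2.undistortPoints(np.array([[[u,v]]],float),np.array(c['K']),np.array(c['dist_coeffs']))[0,0]
    return np.array([x,y,1.])
def at_z(c,u,v,z):
    R=np.array(c['R']);t=np.array(c['t']);C=-R.T@t;r=R.T@ray(c,u,v); return C+r*(z-C[2])/r[2]
def at_d(c,u,v,d):
    R=np.array(c['R']);t=np.array(c['t']); return R.T@(ray(c,u,v)*d-t)
def proj(c,X):
    return cv2.projectPoints(np.array(X,float).reshape(-1,1,3),cv2.Rodrigues(np.array(c['R']))[0],np.array(c['t']),np.array(c['K']),np.array(c['dist_coeffs']))[0][:,0]
E
python3 - <<'E'
from h import *
grab('scene','s0');grab('top','t0')
s=sensors.observe();print(s['clock'],s['ee_pos'],s['eef_rot'])
E
```

```text
0.1 [0.21477201 0.47862554 0.20561511] [[-9.12350519e-01  4.09409565e-01 -5.82367336e-04]
 [ 4.09409979e-01  9.12349595e-01 -1.29817034e-03]
 [-1.60753363e-07 -1.42281339e-03 -9.99998988e-01]]
```

View pics/s0.png

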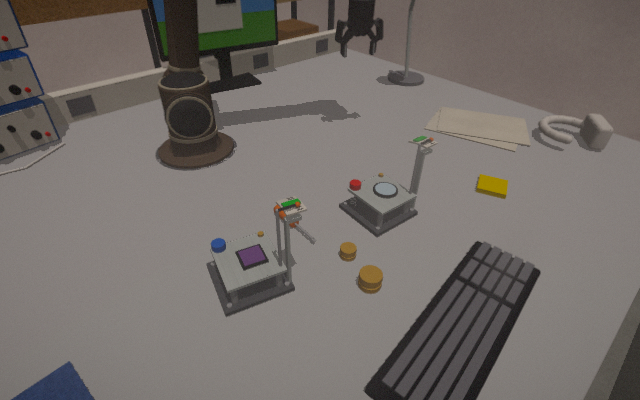

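View pics/t0.png

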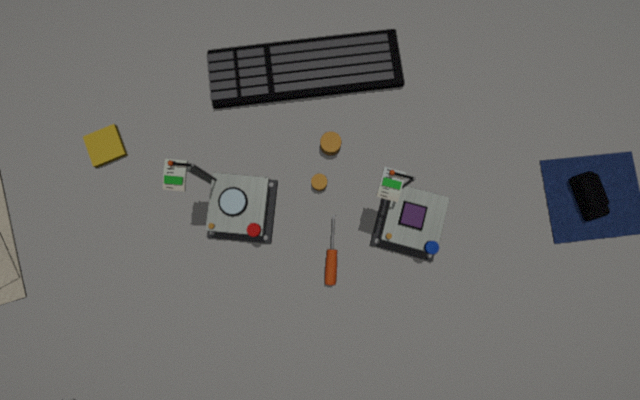

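Scene view: the round-mirror mount with the red cap is at (380,200), cap at (355,184). The violet-mirror mount with the blue cap is at (250,265). Top view: red cap at (254,230), blue cap at (432,247), small cell at (319,182), larger look-alike at (331,143), driver at (331,255). The only look-alike for the target is the blue cap and its mount; I choose the red one and check it in a close crop.

Run:
```python
from h import *
a=load('t0')
p=a['p'][145:250,155:285]; cv2.imwrite('pics/c1.png',cv2.convertScaleAbs(cv2.resize(p,None,fx=6,fy=5.7,interpolation=cv2.INTER_CUBIC),alpha=1.3))
hsv=cv2.cvtColor(a['p'],cv2.COLOR_BGR2HSV)
def cen(m,box):
    u0,v0,u1,v1=box; ys,xs=np.nonzero(m[v0:v1,u0:u1]); return xs.mean()+u0,ys.mean()+v0,len(xs)
H,S,V=cv2.split(hsv)
red=((H<6)|(H>174))&(S>150)&(V>80)
g=(H>45)&(H<75)&(S>120)
u,v,n=cen(red,(235,215,270,245));print('cap',u,v,n,at_z(a,u,v,.08),at_d(a,u,v,a['d'][int(v),int(u)]))
u,v,n=cen(g,(155,150,200,200));print('band',u,v,n,at_d(a,u,v,a['d'][int(v),int(u)]),at_z(a,u,v,.19))
for u,v in [(319,182),(331,143),(254,230),(233,201),(171,163)]: print(u,v,at_d(a,u,v,a['d'][v,u]))
for u,v in [(432,247),(413,215),(333,220),(331,283)]: print(u,v,at_d(a,u,v,a['d'][v,u]))
# plate edge orientation: base corners guess
```

```text
cap 253.2173913043478 229.68840579710144 138 [0.52630384 0.15089346 0.08      ] [0.52642315 0.15136545 0.07745515]
band 172.97560975609755 179.71544715447155 123 [0.60694156 0.26918747 0.18842099] [0.60664531 0.26853583 0.19      ]
319 182 [0.63098181 0.02086295 0.02486242]
331 143 [ 0.71487069 -0.0055239   0.03390465]
254 230 [0.52574961 0.14960841 0.07852996]
233 201 [0.58456673 0.19404017 0.07215305]
171 163 [0.63329272 0.26893469 0.20021773]
432 247 [ 0.49014316 -0.2018596   0.0792366 ]
413 215 [ 0.55441325 -0.16835793  0.07138268]
333 220 [ 0.54932857 -0.00897137  0.01502654]
331 283 [ 0.41660367 -0.00325957  0.02516465]
```

View pics/c1.png

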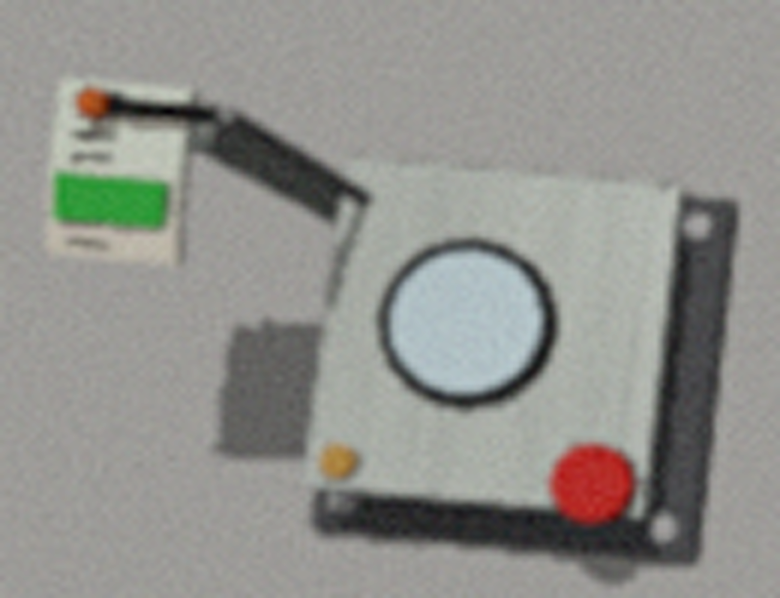

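The crop confirms the red cap at the corner of the round-mirror plate, with its band about 26 mm from the pointer (about 0.19 rad, so the cap drops about 18 mm). I now approach above the cap with the fingers shut.

Call:
move_arm(
  motion=[
    [0.031,-0.033,0,0,0,0],
    [0.031,-0.033,0,0,0,0],
    [0.031,-0.033,0,0,0,0],
    [0.031,-0.033,0,0,0,0],
    [0.031,-0.033,0,0,0,0],
    [0.031,-0.033,0,0,0,0],
    [0.031,-0.033,0,0,0,0],
    [0.031,-0.033,0,0,0,0],
    [0.031,-0.033,0,0,0,0],
    [0.03,-0.033,0,0,0,0],
  ],
  claw=0,
)

```text
clock: 1.1
ee_pos: [0.5278, 0.1376, 0.2012]
eef_rot: [[-0.917, 0.398, -0.006], [0.398, 0.917, -0.004], [0.004, -0.006, -1.0]]
contact_force: [0.7, 0.4, 0.3]
opening: 0.002
```

Call:
move_arm(
  motion=[
    [-0.004,0.011,-0.03,0,0,0],
    [0,0,-0.03,0,0,0],
    [0,0,-0.025,0,0,0],
    [0,0,0,0,0,0],
    [0,0,0,0,0,0],
  ],
)

```text
clock: 1.6
ee_pos: [0.5276, 0.1416, 0.112]
eef_rot: [[-0.912, 0.409, -0.007], [0.409, 0.912, -0.006], [0.004, -0.008, -1.0]]
contact_force: [0.2, 0.2, 0.3]
opening: 0.003
```

Run:
```python
from h import *
s=sensors.observe();print(s['clock'],s['ee_pos'],s['contact_force'])
for n,f in(('top','t1'),('scene','s1'),('wrist','w1')): grab(n,f)
t=load('t1')['p'][130:260,140:300];s=load('s1')['p'][120:240,320:460]
w=load('w1')['p']
z=lambda p,h:cv2.resize(p,(int(p.shape[1]*h/p.shape[0]),h),interpolation=cv2.INTER_CUBIC)
A=cv2.convertScaleAbs(np.hstack([z(t,325),z(s,325)]),alpha=1.3);B=z(w,260)
C=np.zeros((585,max(A.shape[1],B.shape[1]),3),np.uint8);C[:325,:A.shape[1]]=A;C[325:,:B.shape[1]]=B
cv2.imwrite('pics/c2.png',C)
```

```text
1.6 [0.52756527 0.14156641 0.11197549] [0.23556476 0.23007146 0.32371189]
```

View pics/c2.png

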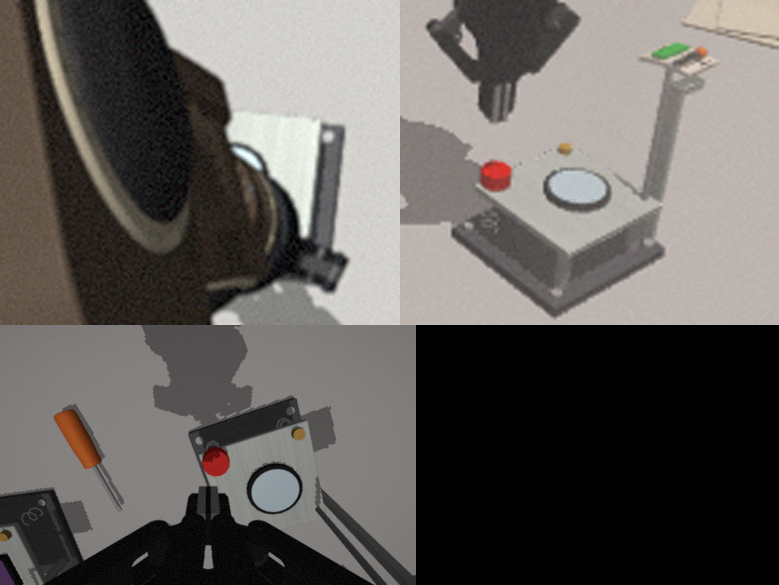

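Top view is now blocked by the arm. The scene view shows the pointer and scale clearly, with the shut fingertips above the red cap, so I'll track the pointer in the scene camera. First I work out the band's tilt from both cameras.

```bash
cat >> h.py <<'E'
from scipy.optimize import least_squares
def masks(p):
    H,S,V=cv2.split(cv2.cvtColor(p,cv2.COLOR_BGR2HSV))
    return ((H<16)|(H>176))&(S>120)&(V>70), (H>45)&(H<80)&(S>110)
def cen(m,box):
    u0,v0,u1,v1=box; ys,xs=np.nonzero(m[v0:v1,u0:u1]); return np.array([xs.mean()+u0,ys.mean()+v0]),len(xs)
def mt(q,P): # mount pose q=(x,y,yaw)
    c,s=np.cos(q[2]),np.sin(q[2]); P=np.atleast_2d(P); return np.c_[q[0]+c*P[:,0]-s*P[:,1],q[1]+s*P[:,0]+c*P[:,1],P[:,2]]
def arc(t,y,r): return [.05-r*np.sin(t),y,.06+r*np.cos(t)]
SB=(405,130,440,160)
def tilt():
    p,d=imaging.grab_frame('scene'); c=imaging.calibration('scene'); q=np.load('fit.npy')
    b,n=cen(masks(p)[0],SB); f=lambda x:proj(c,mt(q[:3],arc(x[0],q[3],.137)))[0]+q[5:7]-b
    r=least_squares(f,[.1]); return r.x[0],b,n,np.abs(r.fun).max(),q[4],p
E
python3 - <<'E'
from h import *
T=load('t0');S=load('s0')
ro,g=masks(T['p']); ball,n1=cen(ro,(160,150,185,172)); band,n2=cen(g,(155,150,200,200)); cap,n3=cen(ro,(240,215,270,245))
ro,g=masks(S['p']); sb,m1=cen(ro,SB); sg,m2=cen(g,SB)
print(ball,n1,band,n2,cap,n3,sb,m1,sg,m2)
def f(x):
    q=x[:3]; B=arc(x[4],.0825,.135)
    a=proj(T,mt(q,[arc(0,x[3],.137),B,[-.045,-.042,.08]]))-[ball,band,cap]
    b=proj(S,mt(q,[arc(0,x[3],.137),B]))+x[5:7]-[sb,sg]
    return np.r_[a.ravel(),b.ravel()]
r=least_squares(f,[.576,.188,-.09,.095,.19,0,0]);print(r.x,r.fun.round(2)); np.save('fit.npy',r.x)
print('cap',mt(r.x,[-.045,-.042,.08]),'mirror px depth vs',mt(r.x,[0,0,.071]))
print(tilt()[:5])
E
```

```text
[170.15789474 162.84210526] 19 [172.67910448 179.76119403] 134 [253.27516779 229.63758389] 149 [431.2 138.4] 5 [419.31578947 137.89473684] 19
[ 0.57541702  0.18802917 -0.10095368  0.08950708  0.2038314  -0.47590711
  0.68541475] [-0.19  0.09  0.18 -0.08  0.   -0.01 -0.04  0.75  0.04 -0.75]
cap [[0.52641328 0.15077822 0.08      ]] mirror px depth vs [[0.57541702 0.18802917 0.071     ]]
(np.float64(0.005544127723473575), array([431.2, 138.4]), 5, np.float64(0.6183311806808263), np.float64(0.20383139570415867))
```

Call:
move_arm(
  motion=[
    [-0.003,0.007,-0.01,0,0,0],
    [0,0,-0.01,0,0,0],
    [0,0,-0.006,0,0,0],
    [0,0,0,0,0,0],
  ],
)

```text
clock: 2.2
ee_pos: [0.5262, 0.1508, 0.0873]
eef_rot: [[-0.913, 0.408, -0.0], [0.408, 0.913, -0.004], [-0.001, -0.004, -1.0]]
contact_force: [-0.2, -0.9, 0.4]
opening: 0.0
```

Call:
move_arm(
  motion=[
    [-0.001,0,-0.005,0,0,0],
    [0,0,-0.005,0,0,0],
    [0,0,-0.004,0,0,0],
    [0,0,-0.003,0,0,0],
    [0,0,0,0,0,0],
  ],
)

```text
clock: 2.7
ee_pos: [0.5249, 0.1505, 0.0685]
eef_rot: [[-0.913, 0.408, -0.001], [0.408, 0.913, -0.004], [-0.001, -0.004, -1.0]]
contact_force: [-0.4, 0.0, 0.3]
opening: -0.001
```

Run:
```python
from h import *
r=tilt();print(r[:5]);s=sensors.observe();print(s['ee_pos'],s['contact_force'])
cv2.imwrite('pics/c3.png',cv2.resize(r[5][125:205,340:450],None,fx=7,fy=7,interpolation=cv2.INTER_CUBIC))
```

```text
(np.float64(0.005544127723473575), array([431.2, 138.4]), 5, np.float64(0.6183311806808263), np.float64(0.20383139570415867))
[0.52506327 0.15058381 0.06877292] [-0.95998203 -0.30517068  0.22533989]
```

View pics/c3.png

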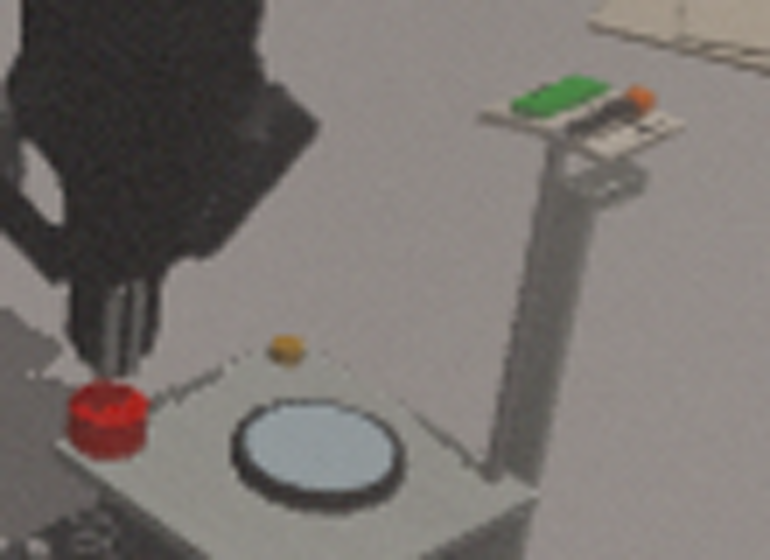

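The crop shows the shut fingertips at about (110,378), just over the cap's rear rim. The pointer has not moved and there is no force, although the reading says z = 0.069. That disagrees, so I check where the tips are by depth.

Run:
```python
from h import *
s=sensors.observe();e=np.array(s['ee_pos']);print(s['clock'],e,s['joint_pos'])
p,d,c=grab('scene','s2');w,wd,wc=grab('wrist','w2')
print('tcp px scene',proj(c,e),'cap top px',proj(c,[.5264,.1508,.08]),'tcp wrist',proj(wc,e),'cap wrist',proj(wc,[.5264,.1508,.08]))
for u,v in [(356,171),(356,174),(356,177),(355,178),(356,180),(355,182),(355,184),(395,186)]: print(u,v,p[v,u],at_d(c,u,v,d[v,u]).round(4))
cv2.imwrite('pics/c4.png',cv2.convertScaleAbs(cv2.resize(w[150:400,180:500],None,fx=2.2,fy=2.2),alpha=1.5))
```

```text
2.75 [0.52506327 0.15058381 0.06877292] [ 0.28143254  0.20201861 -0.25263964  1.11797174 -0.00364214  0.70175946]
tcp px scene [[354.78980353 184.77531846]] cap top px [[355.59294908 181.17669873]] tcp wrist [[320.58748089 241.09217966]] cap wrist [[321.97872675 252.51181291]]
356 171 [82 84 88] [0.5314 0.1431 0.115 ]
356 174 [85 87 92] [0.5351 0.1396 0.11  ]
356 177 [83 83 85] [0.5336 0.1424 0.0995]
355 178 [79 82 92] [0.5333 0.1394 0.0979]
356 180 [ 38  38 114] [0.523  0.1559 0.0794]
355 182 [ 36  42 123] [0.5257 0.1497 0.0778]
355 184 [ 29  41 166] [0.5314 0.1436 0.0777]
395 186 [79 79 82] [0.5948 0.2181 0.0707]
```

View pics/c4.png

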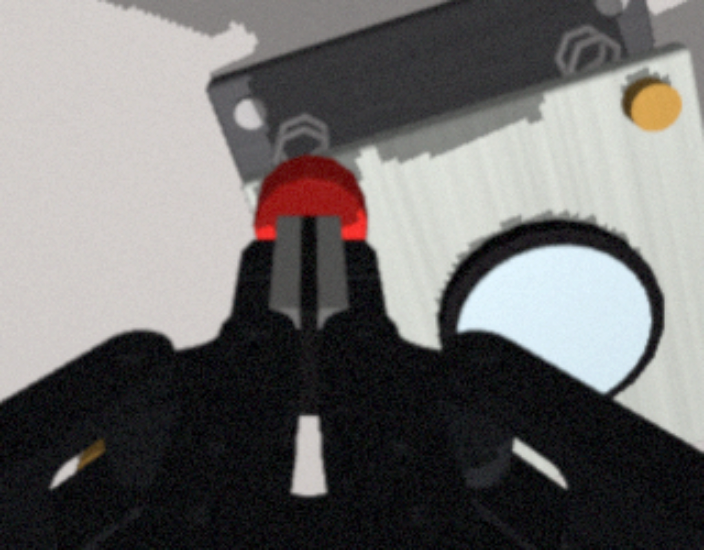

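The wrist view shows the tips centred over the cap's width and still above it. I compare the cap's position by wrist depth in both wrist frames with the value from the fixed cameras.

Run:
```python
from h import *
print(np.array(imaging.calibration('wrist')['K'])[0,0])
for f in('w1','w2'):
    a=load(f);red,_=masks(a['p']);red&=a['d']>0
    n,l,st,ce=cv2.connectedComponentsWithStats(red.astype(np.uint8))
    R=a['R'];t=a['t'];print(f,'cam',(-R.T@t).round(4))
    for i in range(1,n):
        if st[i,4]>150:
            ys,xs=np.nonzero(l==i);P=np.array([at_d(a,x,y,a['d'][y,x]) for x,y in zip(xs,ys)])
            print(st[i],P.mean(0).round(4),np.percentile(P,[5,95],axis=0).round(4), 'pred',proj(a,[.5264,.1508,.08]))
a=load('w2')
for u,v in [(308,250),(308,260),(308,280),(330,252),(330,262),(330,280),(300,190),(430,290)]: print(u,v,a['p'][v,u],a['d'][v,u],at_d(a,u,v,a['d'][v,u]).round(4))
s=load('s2')
for v in range(165,181): print(v,[at_d(s,u,v,s['d'][v,u]).round(3).tolist() for u in(354,357)])
```

```text
334.43690304774066
w1 cam [0.4546 0.1755 0.2805]
[  83  130   72   91 2870] [ 4.479e-01 -1.000e-04  2.220e-02] [[ 0.4167 -0.0108  0.0149]
 [ 0.4821  0.008   0.0261]] pred [[332.78026152 212.03195854]]
[ 311  193   42   40 1304] [0.5265 0.1501 0.08  ] [[0.5158 0.1391 0.0789]
 [0.5374 0.1609 0.0812]] pred [[332.78026152 212.03195854]]
w2 cam [0.4509 0.184  0.2366]
[  29  146   90  106 4166] [4.476e-01 4.000e-04 2.170e-02] [[ 0.4167 -0.0104  0.014 ]
 [ 0.4821  0.0082  0.026 ]] pred [[321.97872675 252.51181291]]
[296 228  51  31 940] [0.5213 0.1528 0.0801] [[0.5146 0.1402 0.0782]
 [0.5314 0.162  0.0811]] pred [[321.97872675 252.51181291]]
308 250 [55 55 57] 0.15242298 [0.5132 0.1496 0.0996]
308 260 [56 56 55] 0.1432822 [0.5132 0.15   0.1092]
308 280 [49 50 51] 0.12762287 [0.513  0.1508 0.1255]
330 252 [54 55 54] 0.15023313 [0.5171 0.1588 0.1018]
330 262 [53 51 52] 0.1409338 [0.5167 0.1587 0.1115]
330 280 [49 49 51] 0.12778442 [0.5165 0.1584 0.1253]
300 190 [34 36 35] 0.23649627 [0.5085 0.1419 0.0106]
430 290 [167 160 148] 0.19212954 [0.578  0.1959 0.071 ]
165 [[0.532, 0.133, 0.136], [0.535, 0.141, 0.134]]
166 [[0.527, 0.14, 0.128], [0.534, 0.142, 0.13]]
167 [[0.529, 0.138, 0.127], [0.534, 0.142, 0.128]]
168 [[0.528, 0.139, 0.124], [0.532, 0.144, 0.123]]
169 [[0.528, 0.139, 0.12], [0.535, 0.142, 0.123]]
170 [[0.527, 0.14, 0.117], [0.535, 0.142, 0.12]]
171 [[0.528, 0.14, 0.115], [0.535, 0.143, 0.117]]
172 [[0.528, 0.141, 0.112], [0.534, 0.144, 0.113]]
173 [[0.529, 0.14, 0.109], [0.535, 0.143, 0.112]]
174 [[0.529, 0.139, 0.107], [1.017, -0.431, 0.602]]
175 [[0.528, 0.141, 0.103], [0.535, 0.143, 0.106]]
176 [[0.529, 0.14, 0.101], [0.536, 0.143, 0.104]]
177 [[0.531, 0.139, 0.1], [0.535, 0.145, 0.099]]
178 [[0.529, 0.141, 0.095], [0.534, 0.145, 0.096]]
179 [[0.441, 0.244, 0.0], [0.446, 0.252, -0.001]]
180 [[0.519, 0.153, 0.078], [0.525, 0.157, 0.08]]
```

The camera poses agree (cap top at 0.080 in both). The visible tips stand at z ≈ 0.096 with the TCP reading 0.069, so the real tips are about 27 mm behind the nominal TCP. I go down by feel and by camera, not by the nominal z; the knuckles still clear the mirror by more than 30 mm.

Call:
move_arm(
  motion=[
    [0,0,-0.004,0,0,0],
    [0,0,-0.004,0,0,0],
    [0,0,-0.003,0,0,0],
    [0,0,-0.002,0,0,0],
    [0,0,0,0,0,0],
  ],
)

```text
clock: 3.35
ee_pos: [0.5257, 0.1507, 0.0555]
eef_rot: [[-0.913, 0.408, 0.001], [0.408, 0.913, -0.004], [-0.002, -0.003, -1.0]]
contact_force: [-0.8, -0.6, 0.8]
opening: 0.004
```

Run:
```python
from h import *
r=tilt();print(r[:5]);s=sensors.observe();print(s['ee_pos'],s['contact_force'])
```

```text
(np.float64(0.005544127723473575), array([431.2, 138.4]), 5, np.float64(0.6183311806808263), np.float64(0.20383139570415867))
[0.52572999 0.15078511 0.0556114 ] [-0.29269584  0.72648384  0.13121677]
```

Call:
move_arm(
  motion=[
    [0,0,-0.003,0,0,0],
    [0,0,-0.003,0,0,0],
    [0,0,0,0,0,0],
  ],
)

```text
clock: 3.7
ee_pos: [0.5252, 0.151, 0.0501]
eef_rot: [[-0.913, 0.408, 0.001], [0.408, 0.913, -0.003], [-0.002, -0.002, -1.0]]
contact_force: [-2.6, -0.2, 3.6]
opening: -0.002
```

Run:
```python
from h import *
r=tilt();print(r[:5]);s=sensors.observe();print(s['ee_pos'],s['contact_force'])
```

```text
(np.float64(0.06629715087866916), array([428.33333333, 136.83333333]), 6, np.float64(0.8486802433768901), np.float64(0.20383139570415867))
[0.52523147 0.15095362 0.05033923] [-2.06121007  0.88192715  5.14421185]
```

Call:
move_arm(
  motion=[
    [0,0,-0.003,0,0,0],
    [0,0,-0.003,0,0,0],
    [0,0,-0.002,0,0,0],
    [0,0,0,0,0,0],
  ],
)

```text
clock: 4.15
ee_pos: [0.5245, 0.1511, 0.0438]
eef_rot: [[-0.913, 0.408, 0.001], [0.408, 0.913, -0.002], [-0.001, -0.002, -1.0]]
contact_force: [-2.9, -1.1, 6.6]
opening: -0.001
```

Run:
```python
from h import *
r=tilt();print(r[:5]);s=sensors.observe();print(s['ee_pos'],s['contact_force'])
cv2.imwrite('pics/c5.png',cv2.resize(r[5][125:205,340:450],None,fx=7,fy=7,interpolation=cv2.INTER_CUBIC))
```

```text
(np.float64(0.13038682669607887), array([425.125, 135.875]), 8, np.float64(0.637043786034809), np.float64(0.20383139570415867))
[0.52452629 0.15110489 0.04399628] [-2.87450587 -0.90829008  6.36298177]
```

View pics/c5.png

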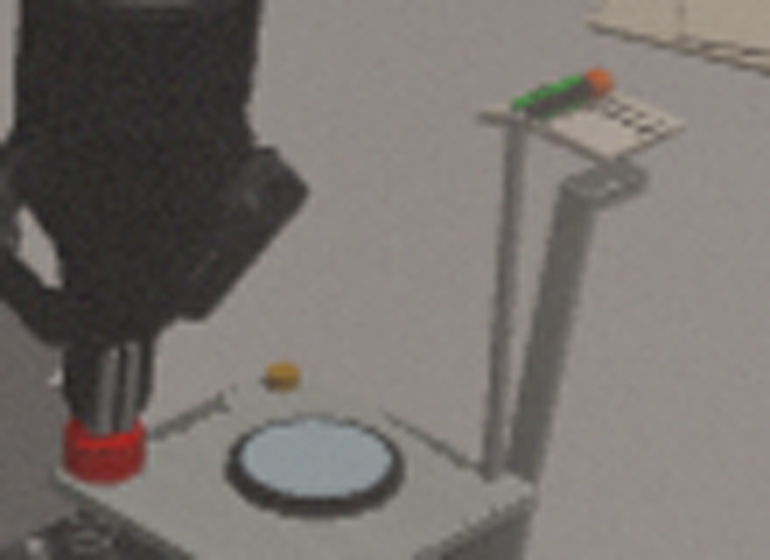

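The crop shows the tips on the cap at (105,425) and the pin on the near part of the band, with most of the green still ahead of it at (545,92). The tilt estimate is 0.13 against 0.20 for the band's middle. I go a little further.

Call:
move_arm(
  motion=[
    [0.001,0,-0.003,0,0,0],
    [0.001,0,-0.003,0,0,0],
    [0,0,0,0,0,0],
  ],
)

```text
clock: 4.5
ee_pos: [0.5243, 0.1512, 0.0393]
eef_rot: [[-0.913, 0.407, -0.002], [0.407, 0.913, -0.001], [0.001, -0.002, -1.0]]
contact_force: [-3.2, -0.1, 8.1]
opening: -0.001
```

Run:
```python
from h import *
r=tilt();print(r[:5]);s=sensors.observe();print(s['ee_pos'],s['contact_force'])
cv2.imwrite('pics/c6.png',cv2.resize(r[5][125:155,400:445],None,fx=16,fy=16,interpolation=cv2.INTER_CUBIC))
```

```text
(np.float64(0.17958524222928848), array([422.83333333, 134.83333333]), 6, np.float64(0.9481822847269541), np.float64(0.20383139570415867))
[0.52435191 0.15118415 0.03957859] [-4.05864553 -0.56859959  8.51898111]
```

View pics/c6.png

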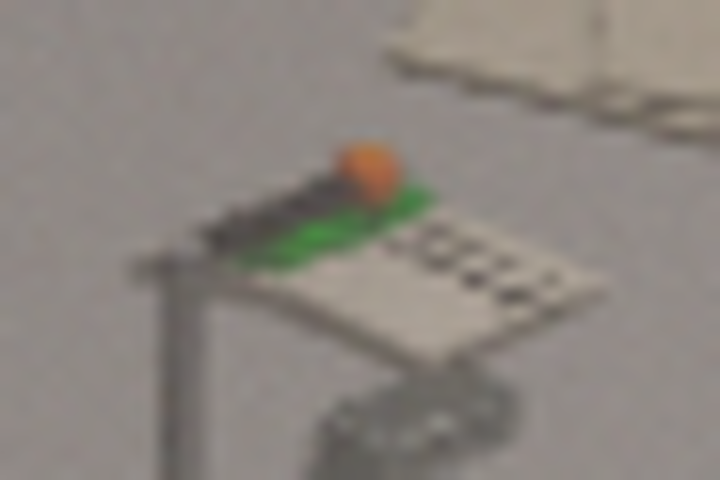

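The crop shows the pin over the band with green showing in front of it, partly parallax because the pin rides above the band. I refit with the band's top at r = 132.5 mm (2 mm below the pin) and check by projecting.

Run:
```python
from h import *
T=load('t0');S=load('s0')
ball=np.array([170.16,162.84]);band=np.array([172.68,179.76]);cap=np.array([253.275,229.64]);sb=np.array([431.2,138.4]);sg=np.array([419.32,137.9])
for rb in(.1325,.135):
  for ws in(0,.5,1):
    def f(x):
        q=x[:3]; B=arc(x[4],.0825,rb)
        a=proj(T,mt(q,[arc(0,x[3],.137),B,[-.045,-.042,.08]]))-[ball,band,cap]
        b=proj(S,mt(q,[arc(0,x[3],.137),B]))+x[5:7]-[sb,sg]
        return np.r_[a.ravel(),ws*b.ravel(),.01*x[5:7]]
    x=least_squares(f,[.576,.188,-.09,.095,.19,0,0]).x
    bp=proj(S,mt(x[:3],[arc(t,.0895,.137) for t in(0,.15,.18,.204)]))
    e=proj(S,mt(x[:3],[arc(x[4]+s*.052,y,rb) for s in(-1,1) for y in(.0665,.0985)]))
    print(rb,ws,x[4].round(4),'yaw',x[2].round(3),'dball',(bp-bp[0]).round(1).tolist(),'edges',((e-[400,125])*16).round().tolist())
```

```text
0.1325 0 0.2054 yaw -0.098 dball [[0.0, 0.0], [-7.2, -2.9], [-8.6, -3.4], [-9.8, -3.7]] edges [[282.0, 240.0], [432.0, 178.0], [207.0, 220.0], [356.0, 159.0]]
0.1325 0.5 0.2057 yaw -0.098 dball [[0.0, 0.0], [-7.2, -2.9], [-8.6, -3.4], [-9.8, -3.7]] edges [[282.0, 240.0], [431.0, 178.0], [206.0, 220.0], [355.0, 159.0]]
0.1325 1 0.206 yaw -0.098 dball [[0.0, 0.0], [-7.2, -2.9], [-8.6, -3.4], [-9.8, -3.7]] edges [[281.0, 240.0], [431.0, 178.0], [206.0, 220.0], [355.0, 159.0]]
0.135 0 0.2057 yaw -0.101 dball [[0.0, 0.0], [-7.2, -2.9], [-8.6, -3.4], [-9.7, -3.7]] edges [[280.0, 225.0], [431.0, 163.0], [203.0, 205.0], [353.0, 144.0]]
0.135 0.5 0.2053 yaw -0.101 dball [[0.0, 0.0], [-7.2, -2.9], [-8.6, -3.4], [-9.7, -3.7]] edges [[280.0, 225.0], [431.0, 164.0], [203.0, 205.0], [353.0, 144.0]]
0.135 1 0.2038 yaw -0.101 dball [[0.0, 0.0], [-7.2, -2.9], [-8.6, -3.4], [-9.7, -3.7]] edges [[280.0, 226.0], [431.0, 164.0], [203.0, 205.0], [353.0, 145.0]]
```

The band's middle comes out at 0.205 rad in every fit. The pointer is at about 0.18 by image and 0.18 by force, already inside ±7 mm. I add 1.5 mm and hold for a second.

Call:
move_arm(
  motion=[
    [0,0,-0.002,0,0,0],
    [0,0,0,0,0,0],
    [0,0,0,0,0,0],
    [0,0,0,0,0,0],
    [0,0,0,0,0,0],
  ],
)

```text
clock: 5.05
ee_pos: [0.5245, 0.1512, 0.0413]
eef_rot: [[-0.913, 0.407, 0.001], [0.407, 0.913, -0.001], [-0.001, -0.0, -1.0]]
contact_force: [-3.6, -1.2, 6.9]
opening: 0.003
```

Run:
```python
from h import *
r=tilt();print(r[:4]);s=sensors.observe();print(s['clock'],s['ee_pos'],s['contact_force'])
```

```text
(np.float64(0.15367564664795166), array([424. , 135.5]), 4, np.float64(0.6480914407255796))
5.1 [0.5245265  0.1512022  0.04140654] [-3.64928505 -0.42676266  7.38426445]
```

Call:
move_arm(
  motion=[
    [0,0,0,0,0,0],
    [0,0,0,0,0,0],
    [0,0,0,0,0,0],
    [0,0,0,0,0,0],
    [0,0,0,0,0,0],
    [0,0,0,0,0,0],
    [0,0,0,0,0,0],
  ],
)

```text
clock: 5.8
ee_pos: [0.525, 0.1512, 0.0457]
eef_rot: [[-0.913, 0.407, 0.005], [0.407, 0.913, -0.0], [-0.004, 0.002, -1.0]]
contact_force: [-3.0, -0.6, 4.3]
opening: -0.003
```

Run:
```python
from h import *
r=tilt();print(r[:4]);s=sensors.observe();print(s['clock'],s['ee_pos'],s['contact_force'])
```

```text
(np.float64(0.10942817271145133), array([426.16666667, 136.16666667]), 6, np.float64(0.700811555323611))
5.85 [0.52503848 0.15115252 0.04578029] [-2.69270019 -0.60935342  6.84484709]
```

With zero rows the arm creeps up about 0.7 mm per row under the spring load, so I press again and compensate during the hold.

Call:
move_arm(
  motion=[
    [0,0,-0.0035,0,0,0],
    [0,0,-0.0035,0,0,0],
    [0,0,-0.003,0,0,0],
    [0,0,-0.0008,0,0,0],
    [0,0,-0.0008,0,0,0],
  ],
)

```text
clock: 6.35
ee_pos: [0.5244, 0.1513, 0.0376]
eef_rot: [[-0.913, 0.407, 0.006], [0.407, 0.913, 0.001], [-0.005, 0.003, -1.0]]
contact_force: [-4.2, -0.7, 8.9]
opening: -0.002
```

Run:
```python
from h import *
r=tilt();print(r[:4]);s=sensors.observe();print(s['clock'],s['ee_pos'],s['contact_force'])
```

```text
(np.float64(0.1988979538173223), array([421.83333333, 134.83333333]), 6, np.float64(0.7011760309955264))
6.4 [0.52445843 0.15125996 0.03756536] [-3.43645687 -1.14645531  8.34495718]
```

Tilt is about 0.195 to 0.2, in the middle of the band. I hold with compensation.

Call:
move_arm(
  motion=[
    [0,0,-0.0008,0,0,0],
    [0,0,-0.0008,0,0,0],
    [0,0,-0.0008,0,0,0],
    [0,0,-0.0008,0,0,0],
    [0,0,-0.0008,0,0,0],
  ],
)

```text
clock: 6.9
ee_pos: [0.5245, 0.1513, 0.0377]
eef_rot: [[-0.913, 0.407, 0.009], [0.407, 0.913, 0.002], [-0.008, 0.005, -1.0]]
contact_force: [-4.9, -1.1, 8.2]
opening: 0.004
```

Run:
```python
from h import *
r=tilt();print(r[:4]);s=sensors.observe();print(s['clock'],s['ee_pos'],s['contact_force'])
```

```text
(np.float64(0.19479721849435847), array([422., 135.]), 7, np.float64(0.5850850706351878))
6.95 [0.52452318 0.15127961 0.03770762] [-4.39018571 -0.99236067  8.29161648]
```

Call:
move_arm(
  motion=[
    [0,0,-0.0008,0,0,0],
    [0,0,-0.0008,0,0,0],
    [0,0,-0.0008,0,0,0],
    [0,0,-0.0008,0,0,0],
    [0,0,-0.0008,0,0,0],
  ],
)

```text
clock: 7.45
ee_pos: [0.5246, 0.1513, 0.0379]
eef_rot: [[-0.913, 0.407, 0.012], [0.407, 0.913, 0.003], [-0.01, 0.007, -1.0]]
contact_force: [-4.6, -0.5, 8.7]
opening: 0.003
```

Run:
```python
from h import *
r=tilt();print(r[:4]);s=sensors.observe();print(s['clock'],s['ee_pos'],s['contact_force'])
cv2.imwrite('pics/c7.png',cv2.resize(r[5][125:155,400:445],None,fx=16,fy=16,interpolation=cv2.INTER_CUBIC))
```

```text
(np.float64(0.19479721849435847), array([422., 135.]), 7, np.float64(0.5850850706351878))
7.5 [0.52461819 0.15130236 0.03789577] [-3.72999369 -0.10734617  7.68928752]
```

View pics/c7.png

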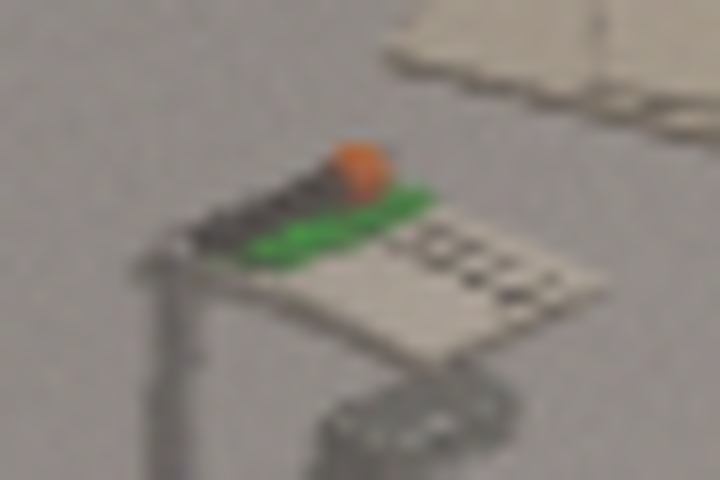

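The pin stands over the band, with its ball at (360,168). The projection of the band's middle, allowing for parallax, falls at about (341 to 352, 165 to 172), which puts the pin 0 to 3.5 mm short of the middle, and it was held for more than 1 s. Now I release.

Call:
move_arm(
  motion=[
    [0,0,0.005,0,0,0],
    [0,0,0.006,0,0,0],
    [0,0,0.007,0,0,0],
    [0,0,0.01,0,0,0],
    [0,0,0.02,0,0,0],
    [0,0,0.03,0,0,0],
    [0,0,0.03,0,0,0],
    [0,0,0,0,0,0],
    [0,0,0,0,0,0],
    [0,0,0,0,0,0],
  ],
)

```text
clock: 8.5
ee_pos: [0.525, 0.151, 0.1513]
eef_rot: [[-0.913, 0.407, 0.013], [0.408, 0.913, 0.002], [-0.011, 0.007, -1.0]]
contact_force: [0.7, -0.5, -0.1]
opening: 0.003
```

Run:
```python
from h import *
r=tilt();print(r[:4]);s=sensors.observe();print(s['clock'],s['ee_pos'],s['contact_force'])
a=load('s0')['p'];d=np.abs(cv2.GaussianBlur(r[5],(5,5),0).astype(int)-cv2.GaussianBlur(a,(5,5),0)).max(2)
for n,(u0,v0,u1,v1) in dict(mountA=(395,175,420,225),driver=(285,218,318,245),cell=(335,240,360,263),B=(205,195,310,305)).items(): print(n,d[v0:v1,u0:u1].max())
cv2.imwrite('pics/c8.png',r[5])
```

```text
(np.float64(0.005544127723473575), array([431.2, 138.4]), 5, np.float64(0.6183311806808263))
8.55 [0.52469879 0.15093168 0.15086895] [ 0.02429394  0.31364131 -0.49393105]
mountA 8
driver 8
cell 9
B 9
```

View pics/c8.png

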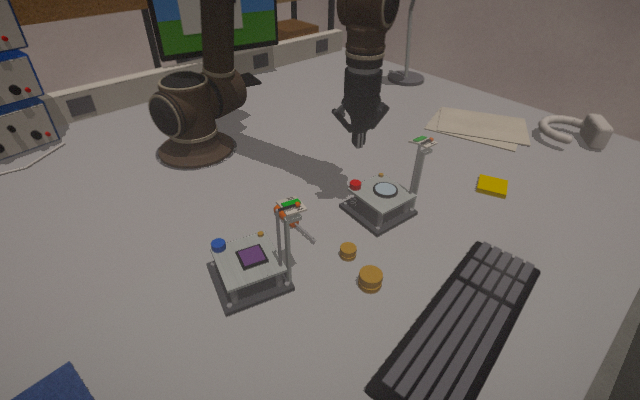

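The pointer is back at its rest pixel (431,138). The arm stands clear above the cap, and everything else looks unchanged.

```bash
python3 -c "
from bench import workorder;print(workorder.job_done())"
```

```text
the job is handed in; nothing more can be done
None
```

I pressed the red cap with the shut fingertips until its pointer stood over the green band, held it there for a little over 1 s, then let go. The job is handed in; no verdict was reported.

- **The hold:** the tilt was about 0.195 rad, and I measured the band's middle at about 0.205 rad. The press force was about 8 N. The pointer was 0–3.5 mm short of the band's middle, and the readings never showed it beyond the middle.
- **After release:** the pointer is back at its rest pixel and the wrist force is about 0. The scene picture shows no change at the other mount, the lens cell or the screwdriver.

**What disagreed:**
- **Fingertip position:** the real fingertips stood about 27 mm behind the stated TCP, so I pressed by camera and force instead of by nominal height.
- **First hold failed:** the arm crept up under the spring load to about 0.11 rad, so I pressed again and compensated for the creep.
- **Scene camera:** its view of the pointer is coarse, about 0.4 px per mm.

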